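# Close the gap in a trolley-case frame

## Robot

A 6-joint arm with a two-finger parallel gripper is mounted at the origin on the work surface. World frame = base frame: x ahead of the robot, y to its left, z up, the work surface at z = 0. Lengths are in mm, angles in rad, forces in N, time in s.
With the tool pointing down it reaches from about 350 to 975 mm from the base axis. Payload 7.1 kg.
Tool frame: the origin (TCP) lies on the front face of the gripper's body, between the roots of the fingers; the fingertips stand 80 mm ahead of it and the grasp point (between the pads) lies 61 mm ahead of it; z points along the fingers, y is the line along which they close (so a half turn about z gives the same grasp; the last joint's range is limited). The gripper opens to 88 mm and grips with 3 to 60 N. Pads are 20 mm wide; open, the fingers measure 115 mm over their backs; the gripper's body (75 mm by 178 mm) begins 61 mm behind the grasp point.
Start: joints at [-1.166, 0.423, 1.63, -0, 1.089, -0.019], TCP at [257.032, -569.684, 302.675] pointing down, gripper open.
Joint ranges: [-3, 3], [-0.9, 2.11], [0.09, 2.58], [-1.31, 4.45], [0.11, 2.69], [-2.54, 2.54]. Speed limits (rad/s): [2.39, 2.39, 3.01, 3.14, 3.14, 3.14].

## Interface

Orientations are given as a rotation vector (axis times angle).
In Python, from workcell import readout, vision, close_job gives the robot as it stands.
- The arm moves only by the tool servo_tool, never from a script. Its argument "plan" is a list that holds one entry, the list of rows, each a list of 7 numbers: the gripper command: -1 is fully open, 1 is shut, values between are in proportion, then the shift along the world's x, y, z in units of 40 mm (1.0 is 40 mm), then the turn, a rotation vector about the world's x, y, z in units of 5 degrees (1.0 is 5 degrees). A call has 1 to 5 rows; each row shifts and turns the commanded pose from where the row before left it; what a row does not reach is not made up. A row lasts 1/12 s, in which the tool goes at most 41.7 mm and 7.16 degrees, less where a joint would pass 70% of its speed; a pose out of reach is approached as far as the arm can. A call is refused whole if a number of a shift passes 1 or a number of a turn 1, either way. A call with a gripper value outside its range is refused whole. The fingers move at their own pace and stop on an object; the grip force is fixed at half the most. Time passes only in rows, so rows that do not move let the fingers close. It gives the time, the measured TCP pose, the force, the opening and the grip force at its end, in the units of the state.
- readout.get_obs(): the state, without advancing time (a new reading comes with each control period).
- vision.get_image(name): name is "side" or "top"; returns the picture (384x512x3 uint8, red, green, blue); there is no depth.
- vision.camera_params(name): a dict with "fx", "fy", "cx", "cy" (pixels), "rvec" (rotation vector, rad) and "tvec" (3), from world to camera coordinates, as OpenCV has them. Camera axes: x right, y down, z forward; pixel columns grow to the right and rows downward; lengths in mm; the calibration is good to about 2 mm. A picture is of the moment at which its call begins. camera_params takes no time and is no camera call.
- close_job(): hands the job in; it is judged then, once.
The state is a dict: "t": time; "qpos": joint angles; "qvel": joint speeds; "joint_torque": joint torques, N m; "ee_pos": TCP position; "orientation": TCP orientation; "ft_force": force on the tool from outside, world axes, zero at the start; "moment": the same for the moment, N m; "width": finger opening in mm; "grasp_force": force on a finger pad.
Only numpy, scipy, OpenCV 4.12 (cv2) and the standard library are available. Lean on these libraries where they do the work, as an engineer would, in place of code of your own. Each camera call takes 0.05 s, during which the arm holds its last target. There are 200 camera calls.

## Task

On the case-repair bench, one section of an aluminium case frame is held in a clamp. Take the loose section of the same width and butt it end to end against the free end of the clamped one, lying flat on the bench, in line and with the gap closed, then let go. Leave the narrower section and the castor where they are.

Things in the scene. Friction and masses are not known exactly. Their poses are not given: they have to be found in the camera images.
- frame_end (a point): Free end of the clamped frame section: a straight aluminium U-channel, open side up, 40 mm wide and 30 mm high, 140 mm long, fixed to the bench. The point is the middle of the end face, 15 mm above the bench. Its y axis points along the channel, from the free end towards the clamp; -y points out of the free end, where the loose section belongs; x is across the channel, z is up. The clamp (up to 75 mm high) starts 75 mm from the free end in +y.
- rail_center (a point): Loose matching section: the same aluminium U-channel lying on the bench, open side up, 120 mm long (along its y axis), 40 mm wide (x) and 30 mm high, walls and floor 4 mm thick, both ends alike, about 180 g. The point is the centre, half-way up (15 mm above the bench when it lies flat).
- slim_center (a point): Bystander: a loose narrower and shorter aluminium U-channel, 22 mm wide (x), 90 mm long (y), 30 mm high. The point is its centre, half-way up.
- castor_center (a point): Bystander: a loose replacement castor with twin grey wheels, standing on its 50 mm square black mounting plate, 60 mm high in all. The point is its centre, half-way up.
Mind the look-alikes: they are no part of the job. What is shaped like the part that bears rail_center but black or brown is not meant. Several things look just like the part that bears frame_end: the one meant starts farthest to the robot's left.

How it is judged (in metres and radians):
At the end, for the whole second after the job is handed in: The loose 40 mm wide section lies at rest, open side up and flat on the bench, end to end with the free end of the clamped one: gap under 10 mm, sideways offset under 10 mm, in line within 10 degrees. The narrower section and the castor have not been moved more than 30 mm (y of rail_center in the frame of frame_end between -0.07 and -0.055 m and x of rail_center in the frame of frame_end between -0.01 and 0.01 m and angle between the y axis of rail_center and the y axis of frame_end, either way round below 0.175 rad and angle between rail_center's own z axis and vertical below 0.1 rad and height (world z) of rail_center below 0.022 m and linear speed of rail below 0.02 m/s); the robot touches nothing.
It fails at once if the narrower section is moved more than 30 mm (distance of slim_center from where it was at the start of the episode above 0.03 m).
It fails at once if the castor is moved more than 30 mm (distance of castor_center from where it was at the start of the episode above 0.03 m).
It also fails if it takes over 38 s, if anything falls off the work surface, if the arm or the gripper's body presses on something with over 40 N, if the wrist force passes 120 N, or if a joint passes its speed limit or range.

## Working session

There is one attempt and no reset: what is moved stays moved. The work goes in short steps, Python scripts to look and compute and a tool call to move; the robot and the scene stay as the last step left them, time stands still between calls to the robot, and variables do not carry over. Pictures are saved under pics/ and viewed, at most 10 in all, crops included, and the job is handed in when it is done.

Besides the shell and the picture viewer there is one more tool, called after "Call:" by a JSON object that holds its "name" and its "arguments". servo_tool: Moves the arm, as the interface text tells. Its arguments: {"type":"object","properties":{"plan":{"type":"array"}},"required":["plan"]}

```bash
mkdir -p pics; python3 - <<'E'
from workcell import readout, vision
import cv2
for n in("top","side"):
    cv2.imwrite(f"pics/{n}0.png",vision.get_image(n)[:,:,::-1]); print(n,vision.camera_params(n))
o=readout.get_obs();print(o['t'],o['ee_pos'],o['orientation'],o['width'])
E
```

```text
top {'fx': 374.77685259748927, 'fy': 374.77685259748927, 'cx': 255.56765709032572, 'cy': 189.10057856457286, 'rvec': array([ 2.13215821, -2.09890904,  0.15024478]), 'tvec': array([-47.74515403, 545.61771605, 878.17845047])}
side {'fx': 361.34494660536603, 'fy': 361.34494660536603, 'cx': 254.25011139487586, 'cy': 194.0378250234592, 'rvec': array([ 0.87801628, -2.44541675,  1.19429375]), 'tvec': array([407.40531505, 317.47448   , 570.48331818])}
0.1 [ 256.8857684  -569.33827839  302.004708  ] [-3.07004353e+00 -6.60415327e-01  4.01952952e-04] 87.552728876116
```

View pics/top0.png

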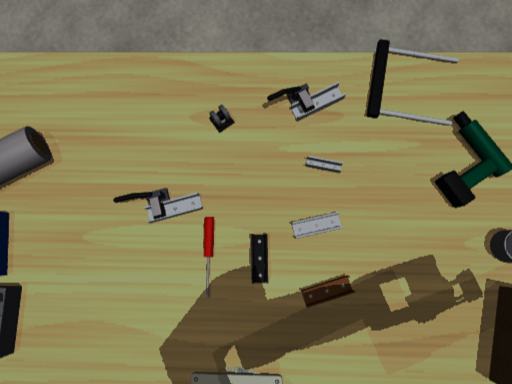

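View pics/side0.png

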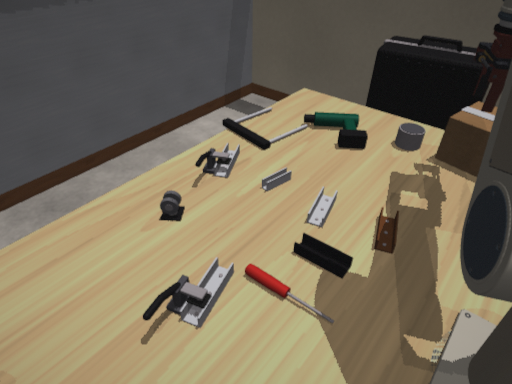

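The top view shows the target clamped frame at about (175,207) with its free end at (201,201), and the loose rail at (316,225). The slim section is at (323,164), the castor at (222,118), and the look-alikes are black (259,258) and brown (327,291). The side view agrees: rail at (322,207), target frame at (208,292).

```bash
cat > h.py <<'E'
import cv2,numpy as np
from workcell import readout,vision
def ray(n,px,z):
    p=vision.camera_params(n);R=cv2.Rodrigues(p['rvec'])[0];c=-R.T@p['tvec']
    px=np.atleast_2d(np.float64(px))
    d=np.c_[(px[:,0]-p['cx'])/p['fx'],(px[:,1]-p['cy'])/p['fy'],np.ones(len(px))]@R
    return c+d*((z-c[2])/d[:,2])[:,None]
def metal(img):
    h=cv2.cvtColor(img,cv2.COLOR_RGB2HSV); return ((h[...,1]<55)&(h[...,2]>110)).astype(np.uint8)
E
python3 - <<'E'
from h import *
im=vision.get_image("top");m=metal(im)
m[:60]=0
n,l,s,c=cv2.connectedComponentsWithStats(m)
for i in range(1,n):
    if s[i,4]<60 or s[i,0]<90 or s[i,0]>370: continue
    cn=np.argwhere(l==i)[:,::-1].astype(np.float32)
    for z in (30,):
        w=ray("top",cn,z)[:,:2].astype(np.float32); r=cv2.minAreaRect(w)
        print(s[i],np.round(r[0]),np.round(r[1]),np.round(r[2],1),np.round(cv2.boxPoints(r)).tolist())
a=cv2.resize(im[140:250,110:360],None,fx=3.2,fy=3.2,interpolation=cv2.INTER_CUBIC)
cv2.imwrite("pics/crop1.png",a[:,:,::-1])
print(np.round(ray("top",[[222,118]],0)), np.round(ray("top",[[208,290],[259,258]],0)))
E
```

```text
[299  81  47  29 479] [ 806. -208.] [ 57. 108.] 26.8 [[756.0, -173.0], [804.0, -269.0], [855.0, -243.0], [807.0, -147.0]]
[292 107  13  11  66] [ 756. -145.] [26. 25.] 25.4 [[739.0, -140.0], [749.0, -162.0], [773.0, -151.0], [762.0, -128.0]]
[306 160  36  11 154] [ 614. -209.] [91. 11.] 78.9 [[600.0, -253.0], [611.0, -255.0], [628.0, -166.0], [618.0, -164.0]]
[163 192  34  11  61] [526. 153.] [ 5. 87.] 16.1 [[512.0, 194.0], [535.0, 110.0], [540.0, 112.0], [516.0, 195.0]]
[164 196  38  21 445] [505. 143.] [31. 93.] 16.2 [[477.0, 184.0], [503.0, 94.0], [532.0, 103.0], [506.0, 192.0]]
[147 198  14  24 198] [494. 217.] [58. 33.] 4.0 [[465.0, 231.0], [467.0, 199.0], [524.0, 203.0], [522.0, 235.0]]
[292 212  51  27 799] [ 463. -191.] [ 42. 122.] 13.6 [[428.0, -137.0], [457.0, -255.0], [497.0, -245.0], [469.0, -127.0]]
[228 375  54   9 426] [104. -44.] [ 17. 123.] 1.6 [[94.0, 17.0], [97.0, -106.0], [114.0, -105.0], [111.0, 17.0]]
[[748.  56.   0.]] [[298.  76.   0.]
 [379. -49.   0.]]
```

View pics/crop1.png

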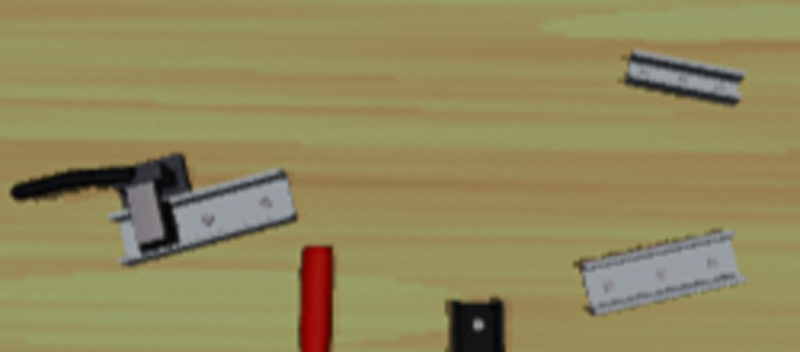

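Call:
{"name": "servo_tool", "arguments": {"plan": [[[-1, 0.35, 0.6, -0.2, 0, 0, 1], [-1, 0.35, 0.6, -0.2, 0, 0, 1], [-1, 0.35, 0.6, -0.2, 0, 0, 1], [-1, 0.35, 0.6, -0.2, 0, 0, 1], [-1, 0.35, 0.6, -0.2, 0, 0, 1]]]}}

```text
t: 0.57
ee_pos: [327.3, -448.5, 262.2]
orientation: [-2.853, -1.315, 0.0]
ft_force: [0.1, 0.5, -0.7]
width: 88.2
grasp_force: 0.0
```

Call:
{"name": "servo_tool", "arguments": {"plan": [[[-1, 0.35, 0.6, -0.2, 0, 0, 1], [-1, 0.35, 0.6, -0.2, 0, 0, 1], [-1, 0.35, 0.6, -0.2, 0, 0, 1], [-1, 0.35, 0.6, -0.2, 0, 0, 1], [-1, 0.35, 0.6, -0.2, 0, 0, 1]]]}}

```text
t: 0.98
ee_pos: [397.4, -328.4, 222.2]
orientation: [-2.5, -1.902, 0.0]
ft_force: [0.4, -0.5, 0.3]
width: 87.9
grasp_force: 0.0
```

Call:
{"name": "servo_tool", "arguments": {"plan": [[[-1, 0.35, 0.6, -0.2, 0, 0, 1], [-1, 0.35, 0.6, -0.2, 0, 0, 1], [-1, 0.35, 0.6, -0.2, 0, 0, 1], [-1, 0.35, 0.6, -0.2, 0, 0, 1], [-1, 0.35, 0.6, -0.2, 0, 0, 1]]]}}

```text
t: 1.4
ee_pos: [467.5, -208.4, 182.2]
orientation: [-2.029, -2.398, 0.0]
ft_force: [-0.2, -0.4, -0.2]
width: 87.8
grasp_force: 0.0
```

Call:
{"name": "servo_tool", "arguments": {"plan": [[[-1, 0, 0, 0, 0, 0, 0.86], [-1, 0, 0, 0, 0, 0, 0], [-1, 0, 0, 0, 0, 0, 0]]]}}

```text
t: 1.65
ee_pos: [467.0, -209.5, 182.5]
orientation: [-1.945, -2.467, 0.0]
ft_force: [0.4, -0.0, -0.1]
width: 87.8
grasp_force: 0.0
```

```bash
cat >> h.py <<'E'
from scipy.spatial.transform import Rotation as Ro
def st():
    o=readout.get_obs();y=Ro.from_rotvec(o['orientation']).as_matrix()
    print(round(o['t'],2),np.round(o['ee_pos'],1),'yang',np.round(np.degrees(np.arctan2(y[1,1],y[0,1])),1),'z',np.round(y[:,2],3),'F',np.round(o['ft_force'],1),'w',round(o['width'],1),'g',round(o['grasp_force'],1))
E
python3 - <<'E'
from h import *
st()
a=vision.get_image("top")[90:290,170:420];b=vision.get_image("side")[100:300,200:450]
cv2.imwrite("pics/h1.png",cv2.resize(np.hstack([a,b]),None,fx=1.6,fy=1.6)[:,:,::-1])
E
```

```text
1.65 [ 467.  -209.5  182.5] yang 13.5 z [-0.  0. -1.] F [ 0.4 -0.  -0.1] w 87.8 g 0.0
```

View pics/h1.png

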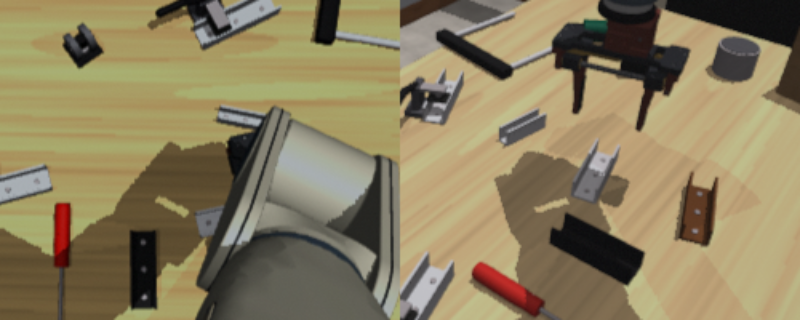

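The left (top) half shows the arm covering the rail. In the right (side) half the open fingers at about (577,100) and (645,115) stand above the rail at (600,175), lined up across it. I'll descend and grip.

Call:
{"name": "servo_tool", "arguments": {"plan": [[[-1, 0, 0.02, -0.5, 0, 0, 0], [-1, 0, 0.02, -0.5, 0, 0, 0], [-1, 0, 0, -0.5, 0, 0, 0], [-1, 0, 0, -0.5, 0, 0, 0], [-1, 0, 0, -0.43, 0, 0, 0]]]}}

```text
t: 2.17
ee_pos: [466.6, -209.0, 84.7]
orientation: [1.947, 2.465, 0.0]
ft_force: [0.2, 0.2, 0.6]
width: 87.7
grasp_force: 0.0
```

Call:
{"name": "servo_tool", "arguments": {"plan": [[[1, 0, 0, 0, 0, 0, 0], [1, 0, 0, 0, 0, 0, 0], [1, 0, 0, 0, 0, 0, 0], [1, 0, 0, 0, 0, 0, 0], [1, 0, 0, 0, 0, 0, 0]]]}}

```text
t: 2.58
ee_pos: [467.6, -208.5, 86.6]
orientation: [1.943, 2.466, 0.001]
ft_force: [0.4, 0.9, -0.1]
width: 58.1
grasp_force: 0.0
```

Call:
{"name": "servo_tool", "arguments": {"plan": [[[1, 0, 0, 0, 0, 0, 0], [1, 0, 0, 0, 0, 0, 0], [1, 0, 0, 0, 0, 0, 0]]]}}

```text
t: 2.83
ee_pos: [467.3, -208.1, 86.0]
orientation: [1.943, 2.468, 0.0]
ft_force: [-0.6, -0.3, 5.0]
width: 40.2
grasp_force: 30.0
```

```bash
python3 - <<'E'
from h import *
st()
E
```

```text
2.83 [ 467.3 -208.1   86. ] yang 13.6 z [ 0.001 -0.    -1.   ] F [-0.6 -0.3  5. ] w 40.2 g 30.0
```

Call:
{"name": "servo_tool", "arguments": {"plan": [[[1, 0, 0, 0.3, 0, 0, 0], [1, 0, 0, 0.45, 0, 0, 0], [1, 0, 0, 0.45, 0, 0, 0], [1, 0.2, 0.5, 0, 0, 0, 0.26], [1, 0.2, 0.5, 0, 0, 0, 0.26]]]}}

```text
t: 3.25
ee_pos: [483.6, -168.5, 135.3]
orientation: [1.887, 2.509, 0.001]
ft_force: [0.1, -1.2, -1.8]
width: 39.9
grasp_force: 30.0
```

Call:
{"name": "servo_tool", "arguments": {"plan": [[[1, 0.2, 0.55, 0, 0, 0, 0], [1, 0.2, 0.55, 0, 0, 0, 0], [1, 0.2, 0.55, 0, 0, 0, 0], [1, 0.2, 0.55, 0, 0, 0, 0], [1, 0.2, 0.55, 0, 0, 0, 0]]]}}

```text
t: 3.67
ee_pos: [523.2, -56.9, 134.1]
orientation: [-1.887, -2.512, 0.0]
ft_force: [0.3, -0.3, -2.0]
width: 39.8
grasp_force: 30.0
```

Call:
{"name": "servo_tool", "arguments": {"plan": [[[1, 0.2, 0.55, 0, 0, 0, 0], [1, 0.2, 0.55, 0, 0, 0, 0], [1, 0.2, 0.55, 0, 0, 0, 0], [1, 0, 0, 0, 0, 0, 0], [1, 0, 0, 0, 0, 0, 0]]]}}

```text
t: 4.08
ee_pos: [547.1, 8.9, 134.0]
orientation: [1.883, 2.514, 0.0]
ft_force: [-0.3, -0.7, -2.9]
width: 40.0
grasp_force: 30.0
```

```bash
python3 - <<'E'
from h import *
st()
a=vision.get_image("top");b=vision.get_image("side")
cv2.imwrite("pics/h2.png",np.hstack([cv2.resize(a[130:280,130:280],None,fx=2.6,fy=2.6),cv2.resize(b[190:340,140:290],None,fx=2.6,fy=2.6)])[:,:,::-1])
E
```

```text
4.08 [547.1   8.9 134. ] yang 16.3 z [ 0. -0. -1.] F [-0.3 -0.7 -2.9] w 40.0 g 30.0
```

View pics/h2.png

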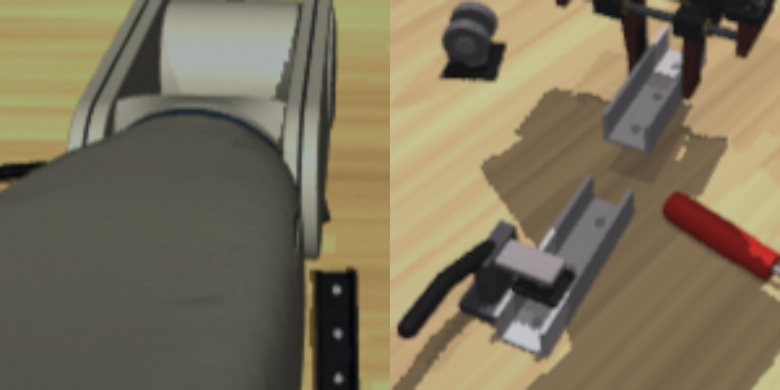

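The top view is blocked by the arm. In the side view the rail is held level at about (645,95), ahead of the clamped frame's free end at (610,190). I'll lower it, then check alignment in the side view.

Call:
{"name": "servo_tool", "arguments": {"plan": [[[1, 0, 0, -0.4, 0, 0, 0], [1, 0, 0, -0.4, 0, 0, 0], [1, 0, 0, -0.35, 0, 0, 0], [1, 0, 0, 0, 0, 0, 0]]]}}

```text
t: 4.52
ee_pos: [546.2, 6.8, 86.1]
orientation: [-1.888, -2.509, 0.002]
ft_force: [0.2, 0.6, -1.3]
width: 39.4
grasp_force: 30.0
```

```bash
python3 - <<'E'
from h import *
st()
b=vision.get_image("side")
cv2.imwrite("pics/h3.png",cv2.resize(b[210:330,170:290],None,fx=5,fy=5,interpolation=cv2.INTER_CUBIC)[:,:,::-1])
E
```

```text
4.52 [546.2   6.8  86.1] yang 16.1 z [-0.002 -0.    -1.   ] F [ 0.2  0.6 -1.3] w 39.4 g 30.0
```

View pics/h3.png

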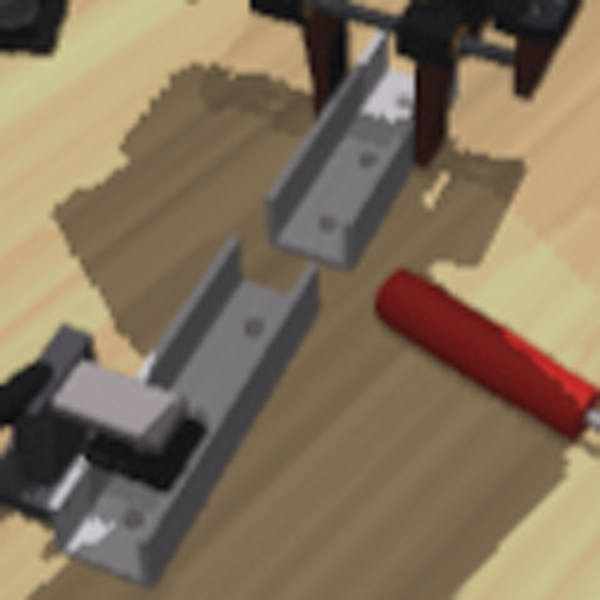

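The rail's near end has its wall tops at about (270,195) and (350,222) in the crop. The frame's free-end wall tops are at about (236,238) and (318,268). I'll cast these at z=30.

```bash
python3 - <<'E'
from h import *
p=np.array([[236,238],[318,268],[270,195],[350,222],[385,32]])/5+[170,210]-.4
w=ray("side",p,30)[:,:2]; a=np.radians(16.2);u=np.array([-np.sin(a),np.cos(a)]);n=np.array([np.cos(a),np.sin(a)])
for q in w: print(np.round(q,1),'along',round(q@u,1),'across',round(q@n,1))
E
```

```text
[537.7 108.3] along -46.1 across 546.5
[500.8  98.6] along -45.0 across 508.5
[543.4  81.5] along -73.3 across 544.5
[507.2  71.3] along -73.0 across 507.0
[572.9 -29.4] along -188.0 across 541.9
```

Call:
{"name": "servo_tool", "arguments": {"plan": [[[1, -0.03, 0.15, 0, 0, 0, 0], [1, -0.03, 0.15, 0, 0, 0, 0], [1, -0.03, 0.15, 0, 0, 0, 0], [1, -0.03, 0.12, 0, 0, 0, 0], [1, 0, 0, 0, 0, 0, 0]]]}}

```text
t: 4.98
ee_pos: [542.4, 31.1, 88.1]
orientation: [1.883, 2.513, -0.0]
ft_force: [-0.1, -4.0, -1.3]
width: 39.9
grasp_force: 30.0
```

Call:
{"name": "servo_tool", "arguments": {"plan": [[[1, -0.01, 0.03, 0, 0, 0, 0], [1, -0.01, 0.03, 0, 0, 0, 0], [1, 0, 0, 0, 0, 0, 0]]]}}

```text
t: 5.23
ee_pos: [542.3, 31.5, 88.3]
orientation: [1.882, 2.511, -0.001]
ft_force: [2.6, -18.9, -0.5]
width: 40.0
grasp_force: 30.0
```

```bash
python3 - <<'E'
from h import *
st()
b=vision.get_image("side")
cv2.imwrite("pics/h4.png",cv2.resize(b[210:330,170:290],None,fx=5,fy=5,interpolation=cv2.INTER_CUBIC)[:,:,::-1])
E
```

```text
5.23 [542.3  31.5  88.3] yang 16.3 z [ 0.002 -0.003 -1.   ] F [  2.6 -18.9  -0.5] w 40.0 g 30.0
```

View pics/h4.png

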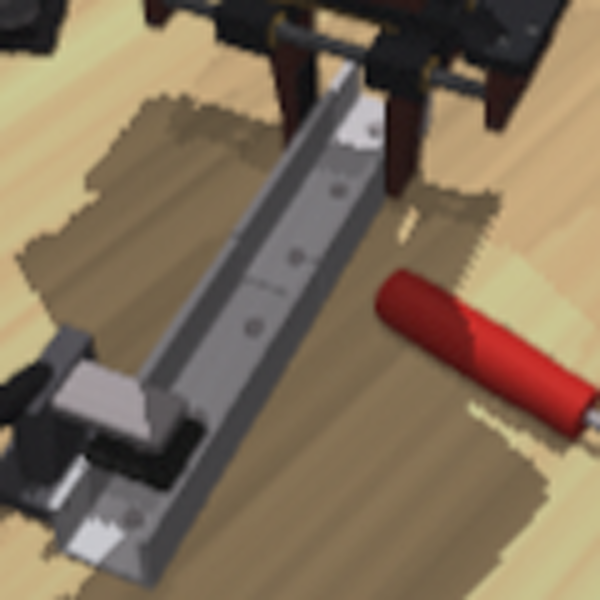

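The seam is closed at about (262,285), with walls flush and in line. The contact force is 19 N. I'll relax it, lower the rail onto the bench and release.

Call:
{"name": "servo_tool", "arguments": {"plan": [[[1, 0.01, -0.04, -0.03, 0, 0, 0], [1, 0, 0, -0.03, 0, 0, 0], [1, 0, 0, 0, 0, 0, 0]]]}}

```text
t: 5.53
ee_pos: [542.5, 31.2, 85.7]
orientation: [1.885, 2.511, 0.001]
ft_force: [0.7, -7.6, 1.8]
width: 40.0
grasp_force: 30.0
```

Call:
{"name": "servo_tool", "arguments": {"plan": [[[-0.4, 0, 0, 0, 0, 0, 0], [-0.4, 0, 0, 0, 0, 0, 0], [-0.4, 0, 0, 0, 0, 0, 0], [-0.4, 0, 0, 0, 0, 0, 0], [-0.4, 0, 0, 0, 0, 0, 0]]]}}

```text
t: 5.95
ee_pos: [541.7, 31.8, 85.1]
orientation: [-1.886, -2.512, -0.0]
ft_force: [0.3, 0.4, 0.7]
width: 61.0
grasp_force: 0.0
```

Call:
{"name": "servo_tool", "arguments": {"plan": [[[-0.4, 0, 0, 0.3, 0, 0, 0], [-0.4, 0, 0, 0.6, 0, 0, 0], [-0.4, 0, 0, 0.8, 0, 0, 0], [-0.4, 0, 0, 0.8, 0, 0, 0], [-0.4, 0, 0, 0.5, 0, 0, 0]]]}}

```text
t: 6.37
ee_pos: [542.6, 31.6, 208.7]
orientation: [1.885, 2.51, 0.003]
ft_force: [0.1, -0.7, 0.2]
width: 61.5
grasp_force: 0.0
```

Call:
{"name": "servo_tool", "arguments": {"plan": [[[-0.4, 0, -0.8, 0.3, 0, 0, 0], [-0.4, 0, -0.9, 0.3, 0, 0, 0], [-0.4, 0, -0.9, 0, 0, 0, 0], [-0.4, 0, -0.9, 0, 0, 0, 0], [-0.4, 0, -0.9, 0, 0, 0, 0]]]}}

```text
t: 6.78
ee_pos: [541.7, -145.9, 230.6]
orientation: [1.885, 2.511, 0.001]
ft_force: [0.2, -0.4, -1.4]
width: 61.5
grasp_force: 0.0
```

Call:
{"name": "servo_tool", "arguments": {"plan": [[[-0.4, 0, -0.9, 0, 0, 0, 0], [-0.4, 0, -0.9, 0, 0, 0, 0], [-0.4, 0, 0, 0, 0, 0, 0], [-0.4, 0, 0, 0, 0, 0, 0], [-0.4, 0, 0, 0, 0, 0, 0]]]}}

```text
t: 7.2
ee_pos: [541.5, -216.1, 229.4]
orientation: [-1.887, -2.511, -0.0]
ft_force: [0.5, -0.5, -0.2]
width: 61.8
grasp_force: 0.0
```

```bash
python3 - <<'E'
from h import *
st()
a=vision.get_image("top");b=vision.get_image("side")
cv2.imwrite("pics/h5.png",np.hstack([cv2.resize(a[90:240,130:280],None,fx=2.6,fy=2.6),cv2.resize(b[190:340,140:290],None,fx=2.6,fy=2.6)])[:,:,::-1])
E
```

```text
7.2 [ 541.5 -216.1  229.4] yang 16.1 z [-0.  0. -1.] F [ 0.5 -0.5 -0.2] w 61.8 g 0.0
```

View pics/h5.png

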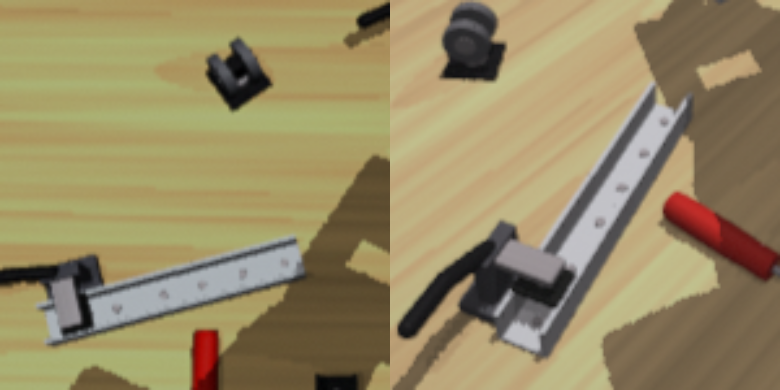

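Both views show one continuous straight channel with no visible gap. The castor has not moved and the gripper is clear.

```bash
python3 -c "
from workcell import close_job
print(close_job())"
```

```text
the job is handed in; nothing more can be done
None
```

The loose 40 mm section is butted end to end against the clamped frame, flat, in line and with no visible gap; it has been released and the job is handed in, at about 7 s on the robot's clock, though the interface returned no verdict.

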